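# Seat the panel template on its twin pins

### The job

Pick up the aluminium panel template by its black upright grip and hang it on the fixture's two upright pins, so that a pin comes up through the round hole at each end and the plate lies flat and fully home on the two rails; then let go. The pin bar is clamped somewhere off the middle of the sprung bed, so feel for the pins with a light touch: never push the template hard on the fixture (stay under 30 N), and leave the roll of tape, the small black instrument and the screwdriver where they are.

Things in the scene. Friction and masses are not known exactly. Their poses are not given: they have to be found in the camera images.
- template_grip (a point): Grip of the loose template (about 0.3 kg), a flat aluminium plate 70 (x) x 210 (y) x 8 (z) mm lying on the worktop. On its middle stands a black grip block 44 (x) x 14 (y) mm, its top 52 mm above the plate's underside; grip it across the 14 mm, along y. This point: in the block, over the plate's centre, 32 mm above the underside. x across, y along the plate, z up.
- hole_a (a point): Centre, at the underside, of the template's round pin hole at its -y end: 12 mm across, right through, 0.5 mm chamfers, 80 mm from the plate's centre along y. The plate is symmetrical, so either hole may go on either pin. The two rectangular windows, 40 (x) x 24 (y) mm, centred 35 mm either side of the centre, are not for the pins.
- hole_b (a point): Centre, at the underside, of the equal round pin hole at the template's +y end, 80 mm from the centre
- fixture: Grey base slab 120 (x) x 262 (y) x 10 (z) mm; origin at the centre of its underside on the worktop, x across, y along, z up. Fixed; a sprung bed 90 x 236 mm on it carries two dark rails along y (16 wide, 216 long, at x = -26 and +26 mm, tops 33 mm above the origin) and between them a bright bar with two pins, 10 mm thick, 160 mm apart along y, at x = 0, flat tops 47.5 mm above the origin.
- rest_mid (a point): Point on the sprung bed at its middle, level with the rail tops (the template's underside when home); axes as the fixture. The bed starts to sink at about 10 N, gives 2 N/mm and stops hard after 5 mm. The pin bar is clamped off centre: the midpoint between the pins lies -14 to +14 mm along y from here, unreported, fixed in each run. Pin tops have a 0.5 mm chamfer.
- tape: Roll of black tape lying flat, 62 mm across, 19 mm high, origin under its centre; leave it alone
- panel_meter: Small black panel instrument, a box 87 x 48 x 48 mm, origin under its centre; leave it alone
- driver: Screwdriver with yellow handle, 178 mm long, 21 mm high, lying at the front edge; leave it alone

How it is judged:
On the way:
1. the template is lifted clear of the worktop (height (world z) of template_grip above 0.085 m), for 0.1 s.
At the end, for the whole second after the job is handed in: The template lies flat (within 0.03 rad) on the rails with both pins through its end holes: its grip point 32 mm (29 to 34) above the rail tops, within 5 mm across and 19 mm along of the bed's middle, lined up with the fixture within 0.06 rad, and released (z of template_grip in the frame of rest_mid between 0.029 and 0.034 m and x of template_grip in the frame of rest_mid between -0.005 and 0.005 m and y of template_grip in the frame of rest_mid between -0.019 and 0.019 m and angle between template_grip's own z axis and vertical below 0.03 rad and angle between the y axis of template_grip and the y axis of fixture, either way round below 0.06 rad); the robot touches nothing.
It fails at once if the template is pressed on the fixture with more than 30 N (contact force between template and fixture above 30 N).
It fails at once if the tape, the small black instrument or the screwdriver is shifted by more than 20 mm (distance of any of tape, panel_meter, driver from where it was at the start of the episode above 0.02 m).
It also fails if it takes over 72 s, if anything falls off the work surface, if the arm or the gripper's body presses on something with over 40 N, if the wrist force passes 120 N, or if a joint passes its speed limit or range.

### The arm

A 7-joint arm with a two-finger parallel gripper is mounted at the origin on a cart in front of the work surface, level with it; the furniture and walls round the work are solid. World frame = base frame: x ahead of the robot, y to its left, z up, the work surface at z = 0. Lengths are in m, angles in rad, forces in N, time in s.
With the tool pointing down it reaches from about 0.425 to 0.875 m from the base axis. Payload 8.4 kg.
Tool frame: the origin (TCP) lies on the centre line of the jaws, within the pads' length; the fingertips stand bot.tip_reach ahead of it and the grasp point (between the pads) lies 8 mm behind it (bot.tip_reach is the distance from the TCP to the fingertips, in m); z points along the fingers, y is the line along which they close (so a half turn about z gives the same grasp; the last joint's range is limited). The gripper opens to 87 mm and grips with 3 to 60 N. Pads are 19 mm wide; open, the fingers measure 117 mm over their backs; the gripper's body (75 mm by 190 mm) begins 51 mm behind the grasp point.
Start: joints at [-1.273, 0.333, 0.04, 1.465, -0.013, 1.343, -0.059], TCP at [0.251, 0.599, 0.234] pointing down, gripper open.
Joint ranges: [-2.58, 2.58], [-0.38, 2.09], [-1.3, 1.39], [0.25, 2.4], [-1.5, 4.64], [0.08, 2.09], [-2.65, 2.65]. Speed limits (rad/s): [2.22, 2.22, 2.79, 2.79, 3.14, 3.14, 3.14].

### API

Orientations are given as [roll, pitch, yaw] about the fixed x, y, z axes, in that order (R = Rz(yaw) Ry(pitch) Rx(roll)).
In Python, from bench import bot, vision, job gives the robot as it stands. The module is installed in compiled form; this text tells all that it offers.
- The arm moves only by the tool jog_arm, never from a script. Its argument "increments" is a list of rows, each a list of 7 numbers: the turn, a rotation vector about the tool's x, y, z in units of 5 degrees (1.0 is 5 degrees), then the shift along the tool's x, y, z in units of 30 mm (1.0 is 30 mm), then the gripper's target within -1 to 1 (fully open at 1, half-way at 0, shut at -1). A call has 1 to 12 rows; each row is the pose to reach, as a shift and turn from the pose commanded when the call began, along the tool's axes at that moment; what a row does not reach only later rows make up. A row lasts 1/12 s, in which the tool goes at most 41.7 mm and 7.16 degrees, less where a joint would pass 70% of its speed; a pose out of reach is approached as far as the arm can. A call with a gripper value outside its range is refused whole. The fingers move at their own pace and stop on an object; "force" is the grip in N (left out, the last holds). Time passes only in rows, so rows that repeat a pose let the fingers close. It gives the time, the measured TCP pose, the force, the opening and the grip force at its end, in the units of the state.
- bot.observe(): the state, without advancing time (a new reading comes with each control period).
- vision.get_image(name): name is "scene" or "top"; returns a dict with "color" (400x640x3 uint8, blue, green, red), "K" (3x3 intrinsics, pixels), "dist" ([k1, k2, p1, p2, k3] as OpenCV has them; the pictures are not rectified), "xyz" and "orientation" of the camera in the world. Camera axes: x right, y down, z forward; pixel columns grow to the right and rows downward; lengths in m; the calibration is good to about 2 mm. A picture is of the moment at which its call begins. There is no depth.
- job.sign_off(): hands the job in; it is judged then, once.
The state is a dict: "time_s": time; "joint_positions": joint angles; "joint_vel": joint speeds; "joint_torque": joint torques, N m; "position": TCP position; "tool_rot": TCP orientation; "contact_force": force on the tool from outside, world axes, zero at the start; "wrist_torque": the same for the moment, N m; "opening": finger opening in m; "grasp_force": force on a finger pad.
Only numpy, scipy, OpenCV 4.12 (cv2) and the standard library are available. Lean on these libraries where they do the work, as an engineer would, in place of code of your own. Each camera call takes 0.05 s, during which the arm holds its last target. There are 200 camera calls.

## Working session

There is one attempt and no reset: what is moved stays moved. The work goes in short steps, Python scripts to look and compute and a tool call to move; the robot and the scene stay as the last step left them, time stands still between calls to the robot, and variables do not carry over. Pictures are saved under pics/ and viewed, at most 10 in all, crops included, and the job is handed in when it is done.

Besides the shell and the picture viewer there is one more tool, called in YAML: its name, and indented under it one key for each argument. jog_arm: Moves the arm, as the interface text tells. Its arguments: {"type":"object","properties":{"increments":{"type":"array"},"force":{"type":"number"}},"required":["increments"]}

```bash
mkdir -p pics
python3 - <<'E'
from bench import bot,vision,job
import cv2
s=bot.observe()
print({k:s[k] for k in("time_s","position","tool_rot","contact_force","opening","grasp_force")},bot.tip_reach)
for n in("scene","top"):
    d=vision.get_image(n);cv2.imwrite(f"pics/{n}0.png",d["color"]);print(n,d["K"],d["dist"],d["xyz"],d["orientation"])
E
```

```text
{'time_s': 0.0, 'position': array([0.25105341, 0.59908166, 0.23266417]), 'tool_rot': array([-3.14000315e+00,  7.73145157e-05,  2.74476743e+00]), 'contact_force': array([-0.63723386, -0.1617023 , -0.37624005]), 'opening': 0.08699262232331574, 'grasp_force': 0.0} 0.011
scene [[391.01448771   0.         319.72699701]
 [  0.         391.01448771 201.92242186]
 [  0.           0.           1.        ]] [-0.09851621  0.          0.          0.          0.        ] [ 0.27427661 -0.38392726  0.67752231] [-2.36972679 -0.01749049 -0.46823966]
top [[409.28980487   0.         312.81889641]
 [  0.         409.28980487 202.55538122]
 [  0.           0.           1.        ]] [-0.09763263  0.          0.          0.          0.        ] [0.36529046 0.1280336  1.00987662] [-2.96642994 -0.00475658 -1.56855571]
```

View pics/scene0.png

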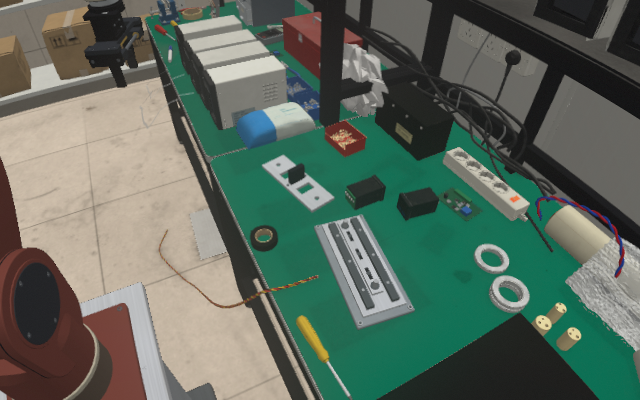

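View pics/top0.png

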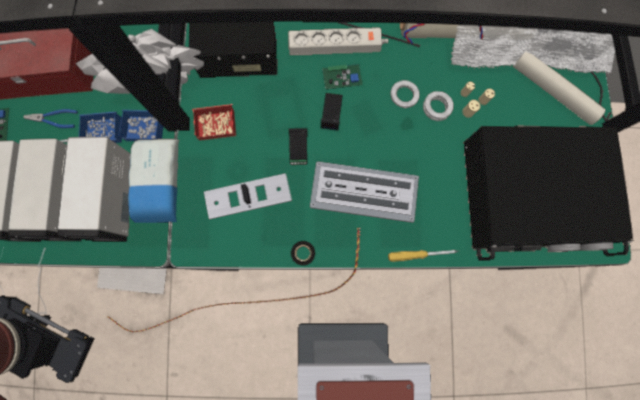

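The top view shows the template at about (248,195) with its grip in the middle, and the fixture at about (364,191) with its pins near (328,184) and (393,194). The tape is at (303,252), the small black boxes at (298,146) and (331,111), and the driver at (420,255). Next I measure these by masks.

```bash
cat > h.py <<'E'
import numpy as np,cv2
from scipy.spatial.transform import Rotation as R
def ray(d,uv,z):
    p=cv2.undistortPoints(np.array(uv,float).reshape(-1,1,2),d["K"],np.array(d["dist"])).reshape(-1,2)
    v=R.from_euler("xyz",d["orientation"]).apply(np.c_[p,np.ones(len(p))])
    o=np.array(d["xyz"]);return o+v*((z-o[2])/v[:,2])[:,None]
def blob(m,x0,y0,x1,y1):
    k=np.zeros(m.shape,np.uint8);k[y0:y1,x0:x1]=m[y0:y1,x0:x1]
    c=cv2.findContours(k,cv2.RETR_EXTERNAL,cv2.CHAIN_APPROX_NONE)[0]
    return max(c,key=cv2.contourArea)
def rect(d,c,z):
    w=ray(d,c.reshape(-1,2),z)[:,:2]
    return cv2.minAreaRect((w*1000).astype(np.float32)),cv2.boxPoints(cv2.minAreaRect((w*1000).astype(np.float32))).round(1).tolist()
E
python3 - <<'E'
from h import *
from bench import vision
d=vision.get_image("top");im=d["color"].astype(int)
green=((im[...,1]-im[...,2])>25)
gray=((im.max(2)-im.min(2)<40)&(im.mean(2)>110)).astype(np.uint8)
ng=(~green).astype(np.uint8)
t=blob(ng,200,168,297,225);print("template",cv2.contourArea(t),rect(d,t,.008))
f=blob(ng,304,158,424,226);print("fixture",cv2.contourArea(f),rect(d,f,.005))
for n,b in dict(meterA=(286,124,312,168),meterB=(316,90,346,132),tape=(288,238,318,266)).items():
    print(n,rect(d,blob(ng,*b),.0 if n=='tape' else .04)[0])
print("grip px block",ray(d,[[246,185],[245,208]],.052))
print("pins",ray(d,[[328,184],[393,194]],.0475))
c=d["color"]
cv2.imwrite("pics/crop.png",np.vstack([cv2.resize(c[160:230,195:300],None,fx=5,fy=4,interpolation=2)[:, :525],cv2.resize(c[155:228,302:426],(525,309),interpolation=2)]))
E
```

```text
template 2293.5 (((559.4188232421875, 288.2619323730469), (72.83518981933594, 212.374267578125), 12.998162269592285), [[500.1000061035156, 383.5], [547.7999877929688, 176.60000610351562], [618.7999877929688, 193.0], [571.0, 399.8999938964844]])
fixture 4770.0 (((572.3215942382812, -6.0131378173828125), (263.2117614746094, 121.3303451538086), 81.91657257080078), [[493.79998779296875, -127.80000305175781], [613.9000244140625, -144.8000030517578], [650.9000244140625, 115.80000305175781], [530.7999877929688, 132.8000030517578]])
meterA ((685.5669555664062, 162.21197509765625), (80.37397003173828, 42.39840316772461), 0.3248494863510132)
meterB ((771.7704467773438, 78.35279846191406), (44.52812576293945, 95.23701477050781), 82.35485076904297)
tape ((419.4799499511719, 148.70802307128906), (56.32607650756836, 56.53083419799805), 0.1757589876651764)
grip px block [[0.5771129  0.28430416 0.052     ]
 [0.52119145 0.28494507 0.052     ]]
pins [[ 0.58111716  0.08737591  0.0475    ]
 [ 0.5571393  -0.06921569  0.0475    ]]
```

View pics/crop.png

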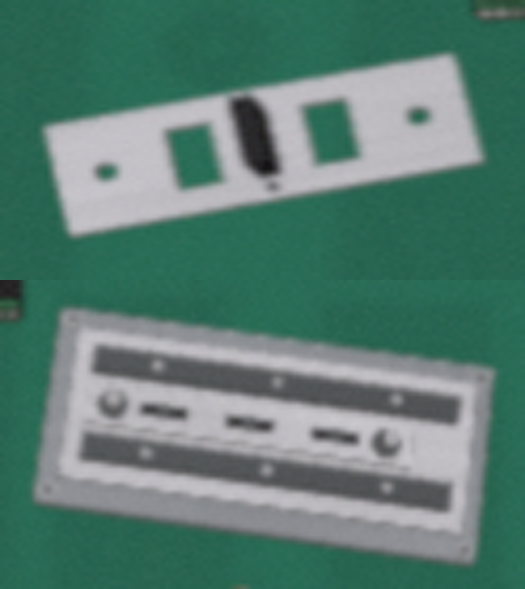

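The template is at about (0.559, 0.288) with yaw 13°. The fixture is at (0.572, -0.006) with yaw -8.1°, and the sizes match. Pin pixels in the top view are (328.7,184.3) and (393.2,193.5), and the holes are at (216.2,202.8) and (278.6,188.8). I'll cross-check in the scene view.

```bash
cat >> h.py <<'E'
def inc(s,p,yaw,cmd=None):
    "increments row from state (or commanded pose) to world TCP p, tool down, yaw in deg"
    r0=R.from_euler("xyz",s["tool_rot"]);p0=np.array(s["position"]) if cmd is None else np.array(cmd)
    t=(r0.inv()*R.from_euler("xyz",[np.pi,0,np.radians(yaw)])).as_rotvec()
    return np.r_[np.degrees(t)/5,r0.inv().apply(np.array(p)-p0)/.03].round(3).tolist()
def line(d,uv):
    return ray(d,uv,0)[0],ray(d,uv,.1)[0]
def tri(a,ua,b,ub):
    (p,p2),(q,q2)=line(a,ua),line(b,ub);u=(p2-p)/np.linalg.norm(p2-p);v=(q2-q)/np.linalg.norm(q2-q)
    k=np.linalg.lstsq(np.c_[u,-v],q-p,rcond=None)[0];A,B=p+k[0]*u,q+k[1]*v
    return ((A+B)/2).round(4),np.linalg.norm(A-B).round(4)
E
python3 - <<'E'
from h import *
from bench import vision,bot
d=vision.get_image("top");c=vision.get_image("scene")["color"]
print("holes",ray(d,[[216.2,202.75],[278.6,188.75]],.006))
a=cv2.resize(c[145:217,255:340],None,fx=4,fy=4,interpolation=2)
b=cv2.resize(c[208:330,310:418],None,fx=4,fy=4,interpolation=2)
o=np.zeros((b.shape[0],a.shape[1]+b.shape[1],3),np.uint8);o[:a.shape[0],:a.shape[1]]=a;o[:,a.shape[1]:]=b
cv2.imwrite("pics/crop2.png",o)
s=bot.observe()
print(inc(s,[.42,.34,.2],175)); print(inc(s,[.559,.288,.12],193))
E
```

```text
holes [[0.54172577 0.36535603 0.006     ]
 [0.57784603 0.20951641 0.006     ]]
[-0.009, -0.001, -3.547, -8.532, -5.795, 1.109]
[-0.009, -0.002, -7.147, -13.475, -5.601, 3.776]
```

View pics/crop2.png

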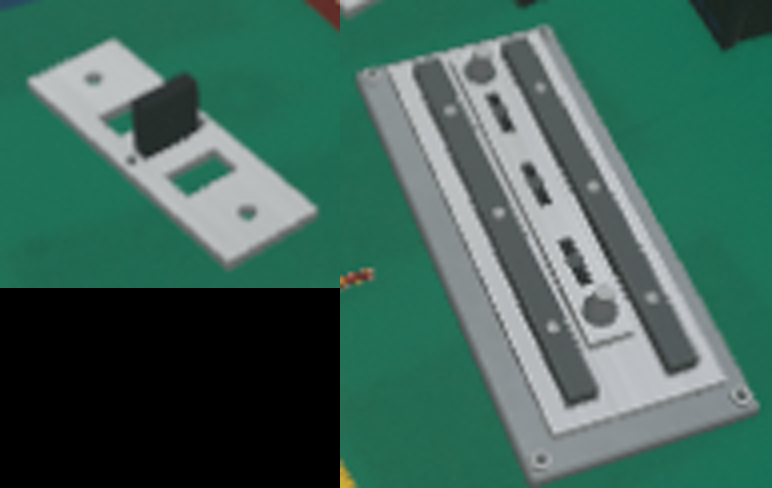

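The scene crop shows each pin as a bright top above a dark collar: tops at roughly (376,281) and (345.5,221.5), collars at about (375,285) and (345,225). The template holes are at about (278.5,164.5) and (317,198). I'll zoom on the pins in both views once.

Run:
```python
from h import *
from bench import vision,bot
t=vision.get_image("top")["color"];c=vision.get_image("scene")["color"]
z=lambda i,x,y:cv2.resize(i[y-12:y+13,x-14:x+15],(406,300) and (377,275),interpolation=cv2.INTER_CUBIC)
cv2.imwrite("pics/crop3.png",np.vstack([np.hstack([z(t,328,184),z(t,393,193)]),np.hstack([z(c,345,224),z(c,376,283)])]))
```

```text
(no output)
```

View pics/crop3.png

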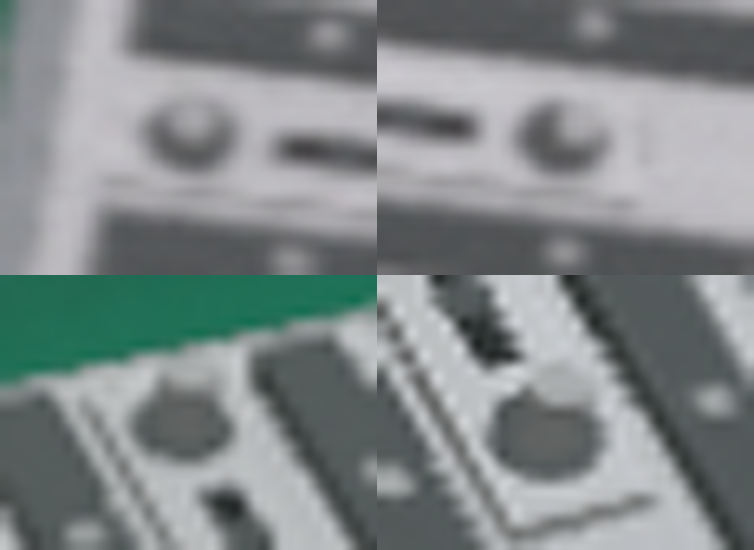

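jog_arm:
  increments:
    - [0, 0, -1.4, -1.4, -0.9, 0.3, 1]
    - [0, 0, -2.8, -2.8, -1.9, 0.5, 1]
    - [0, 0, -3.5, -4.2, -2.9, 0.7, 1]
    - [0, 0, -3.5, -5.6, -3.9, 0.9, 1]
    - [0, 0, -3.5, -7, -4.9, 1.1, 1]
    - [0, 0, -4, -8.5, -5.8, 1.1, 1]
    - [0, 0, -5, -9.8, -5.7, 1.6, 1]
    - [0, 0, -6, -11.1, -5.7, 2.2, 1]
    - [0, 0, -7.15, -12.4, -5.6, 3, 1]
    - [0, 0, -7.15, -13.48, -5.6, 3.7, 1]
    - [0, 0, -7.15, -13.48, -5.6, 3.8, 1]
    - [0, 0, -7.15, -13.48, -5.6, 3.8, 1]

```text
time_s: 1.35
position: [0.5627, 0.2829, 0.1164]
tool_rot: [-3.138, -0.001, -2.92]
contact_force: [-1.5, -0.5, 0.6]
opening: 0.0873
grasp_force: 0.0
```

Pin tops: in the top view (328.4,182.0) and (394.1,191.7); in the scene view (345.1,220.6) and (376.0,280.5). Both sit above dark collars about 17 mm across.

Run:
```python
from h import *
from bench import vision,bot
s=bot.observe();t=vision.get_image("top");c=vision.get_image("scene")
P=[[328.35,181.95],[394.1,191.7]];Q=[[345.1,220.6],[376,280.5]]
a=ray(t,P,.0475);b=ray(c,Q,.0475)
print(a,b,[tri(t,[p],c,[q]) for p,q in zip(P,Q)])
u=np.array([-18.,-0]);
for w in(a,b):
    y=w[0]-w[1];print("mid",w.mean(0),"len",np.linalg.norm(y),"ang",np.degrees(np.arctan2(y[1],y[0])))
H=[[216.2,202.75],[278.6,188.75]];G=[[278.3,164.4],[316.8,197.6]]
for w in(ray(t,H,.006),ray(c,G,.006)):
    y=w[0]-w[1];print("tmpl",w.mean(0),np.linalg.norm(y),np.degrees(np.arctan2(y[1],y[0])))
print(s["position"],s["tool_rot"],inc(s,[.5595,.287,.026],193))
```

```text
[[ 0.58618194  0.08650865  0.0475    ]
 [ 0.56280381 -0.07207728  0.0475    ]] [[ 0.58475383  0.08445922  0.0475    ]
 [ 0.56311486 -0.07369808  0.0475    ]] [(array([0.5865, 0.0865, 0.0447]), np.float64(0.0007)), (array([ 0.5636, -0.0726,  0.0455]), np.float64(0.0008))]
mid [0.57449287 0.00721568 0.0475    ] len 0.16029982551750047 ang 81.6140745909897
mid [0.57393434 0.00538057 0.0475    ] len 0.15963075484980954 ang 82.20920201078401
tmpl [0.5597859  0.28743622 0.006     ] 0.15997081043287528 103.04950313627481
tmpl [0.56183821 0.28776725 0.006     ] 0.1592620808115201 103.17707317398313
[0.56265993 0.28293963 0.11643028] [-3.13792674e+00 -1.44739039e-03 -2.91973164e+00] [-0.042, -0.017, -0.058, 0.069, 0.166, 3.014]
```

jog_arm:
  increments:
    - [0, 0, -0.06, 0.07, 0.17, 0.7, 1]
    - [0, 0, -0.06, 0.07, 0.17, 1.4, 1]
    - [0, 0, -0.06, 0.07, 0.17, 1.8, 1]
    - [0, 0, -0.06, 0.07, 0.17, 1.8, 1]
    - [0, 0, -0.06, 0.07, 0.17, 1.8, 1]
    - [0, 0, -0.06, 0.07, 0.17, 1.8, 1]

```text
time_s: 1.95
position: [0.5565, 0.2934, 0.067]
tool_rot: [3.141, 0.002, -2.909]
contact_force: [0.6, 0.2, 0.4]
opening: 0.0866
grasp_force: 0.0
```

Run:
```python
from h import *
from bench import bot
s=bot.observe();print(s["position"],s["tool_rot"],inc(s,[.5605,.2875,.026],193.1))
```

```text
[0.55651211 0.29338641 0.06704106] [ 3.14094433e+00  1.61571128e-03 -2.90887909e+00] [0.007, 0.018, 0.047, -0.082, -0.222, 1.368]
```

jog_arm:
  increments:
    - [0, 0.02, 0.05, -0.08, -0.22, 0.4, 1]
    - [0, 0.02, 0.05, -0.08, -0.22, 0.8, 1]
    - [0, 0.02, 0.05, -0.08, -0.22, 1.2, 1]
    - [0, 0.02, 0.05, -0.08, -0.22, 1.35, 1]
    - [0, 0.02, 0.05, -0.08, -0.22, 1.35, 1]
    - [0, 0.02, 0.05, -0.08, -0.22, 1.35, -0.2]
    - [0, 0.02, 0.05, -0.08, -0.22, 1.35, -1]
    - [0, 0.02, 0.05, -0.08, -0.22, 1.35, -1]
    - [0, 0.02, 0.05, -0.08, -0.22, 1.35, -1]
    - [0, 0.02, 0.05, -0.08, -0.22, 1.35, -1]
    - [0, 0.02, 0.05, -0.08, -0.22, 1.35, -1]
    - [0, 0.02, 0.05, -0.08, -0.22, 1.35, -1]
  force: 30

```text
time_s: 2.95
position: [0.56, 0.2869, 0.0252]
tool_rot: [3.142, -0.002, -2.914]
contact_force: [0.5, -0.2, -0.3]
opening: 0.0484
grasp_force: 0.0
```

Run:
```python
from h import *
from bench import bot
s=bot.observe();print(s["position"],s["tool_rot"],s["opening"],s["grasp_force"],s["contact_force"])
```

```text
[0.55995771 0.28689846 0.02521143] [ 3.14150414e+00 -1.56864342e-03 -2.91360248e+00] 0.04838554479022009 0.0 [ 0.54138342 -0.21565375 -0.29855987]
```

Still closing. I'll keep closing, then lift.

jog_arm:
  increments:
    - [0, 0, 0, 0, 0, 0, -1]
    - [0, 0, 0, 0, 0, 0, -1]
    - [0, 0, 0, 0, 0, 0, -1]
    - [0, 0, 0, 0, 0, 0, -1]
    - [0, 0, 0, 0, 0, 0, -1]
    - [0, 0, 0, 0, 0, 0, -1]
    - [0, 0, 0, 0, 0, 0, -1]
    - [0, 0, 0, 0, 0, 0, -1]
    - [0, 0, 0, 0, 0, 0, -1]
    - [0, 0, 0, 0, 0, 0, -1]
  force: 40

```text
time_s: 3.78
position: [0.5599, 0.2868, 0.025]
tool_rot: [-3.142, -0.002, -2.914]
contact_force: [-0.4, 0.1, 0.3]
opening: 0.0137
grasp_force: 40.0
```

jog_arm:
  increments:
    - [0, 0, 0, 0, 0, -0.3, -1]
    - [0, 0, 0, 0, 0, -0.9, -1]
    - [0, 0, 0, 0, 0, -1.8, -1]
    - [0, 0, 0, 0, 0, -2.8, -1]
    - [0, 0, 0, 0, 0, -3.3, -1]
    - [0, 0, 0, 0, 0, -3.3, -1]
    - [0, 0, 0, 0, 0, -3.3, -1]

```text
time_s: 4.37
position: [0.5603, 0.287, 0.1247]
tool_rot: [3.141, -0.001, -2.914]
contact_force: [-0.3, 0.3, -3.7]
opening: 0.0138
grasp_force: 40.0
```

Run:
```python
from h import *
from bench import bot
s=bot.observe();print(s["position"],s["tool_rot"],s["opening"],s["grasp_force"],s["contact_force"],inc(s,[.5742,.0063,.123],171.9))
```

```text
[0.56029845 0.28697166 0.12474726] [ 3.14107863e+00 -5.11516226e-04 -2.91362675e+00] 0.01376330151765896 39.999705255031586 [-0.30304006  0.34450703 -3.73348387] [0.005, -0.007, 4.232, 1.663, -9.218, 0.054]
```

jog_arm:
  increments:
    - [0, 0, 0.4, 0.1, -0.6, 0, -1]
    - [0, 0, 1, 0.3, -1.7, 0, -1]
    - [0, 0, 1.6, 0.5, -2.8, 0, -1]
    - [0, 0, 2.2, 0.7, -3.9, 0, -1]
    - [0, 0, 2.8, 0.9, -5, 0, -1]
    - [0, 0, 3.3, 1.1, -6.1, 0, -1]
    - [0, 0, 3.7, 1.3, -7.2, 0, -1]
    - [0, 0, 4, 1.5, -8.2, 0, -1]
    - [0, 0, 4.23, 1.6, -8.9, 0, -1]
    - [0, 0, 4.23, 1.66, -9.22, 0, -1]
    - [0, 0, 4.23, 1.66, -9.22, 0, -1]
    - [0, 0, 4.23, 1.66, -9.22, 0, -1]

```text
time_s: 5.37
position: [0.5733, 0.0066, 0.123]
tool_rot: [-3.141, -0.004, 3.0]
contact_force: [0.2, 1.0, -3.4]
opening: 0.0134
grasp_force: 40.0
```

jog_arm:
  increments:
    - [0, 0, 0, 0, 0, 0.2, -1]
    - [0, 0, 0, 0, 0, 0.6, -1]
    - [0, 0, 0, 0, 0, 1, -1]
    - [0, 0, 0, 0, 0, 1, -1]
    - [0, 0, 0, 0, 0, 1, -1]

```text
time_s: 5.78
position: [0.573, 0.0067, 0.0926]
tool_rot: [-3.14, -0.004, 3.001]
contact_force: [0.6, -1.2, -2.1]
opening: 0.0139
grasp_force: 40.0
```

Run:
```python
from h import *
from bench import bot,vision
s=bot.observe();print(s["position"],s["tool_rot"],s["opening"],s["grasp_force"],s["contact_force"])
t=vision.get_image("top")["color"];c=vision.get_image("scene")["color"]
cv2.imwrite("pics/h1.png",np.hstack([cv2.resize(t[140:240,300:430],(390,300),interpolation=2),cv2.resize(c[190:310,310:420],(385,300),interpolation=2)]))
```

```text
[0.57298648 0.00669515 0.09261533] [-3.14003862 -0.00432706  3.00137625] 0.013907633484208745 39.99953445978463 [ 0.59338553 -1.15913696 -2.09436994]
```

View pics/h1.png

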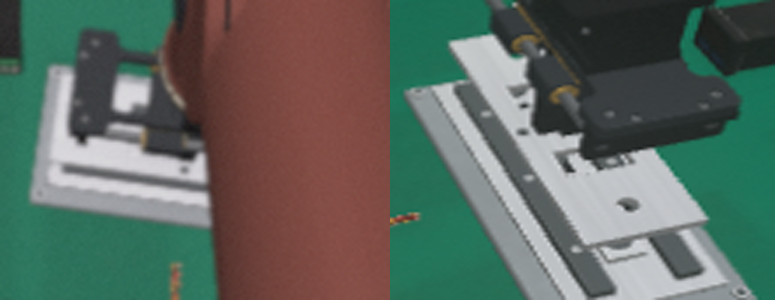

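The arm hides the top view. The scene view shows the template held level, with its -y hole at pixel ~(378.3,272.0) and the pin collar just visible beneath. I compare the hole ray with the pin ray from the same camera.

Run:
```python
from h import *
from bench import bot,vision
c=vision.get_image("scene");im=c["color"]
g=cv2.cvtColor(im,cv2.COLOR_BGR2GRAY)
sub=g[264:280,370:388];m=(sub<125).astype(np.uint8)
n,l,st,ce=cv2.connectedComponentsWithStats(m)
print([(st[i,4],(ce[i]+[370,264]).round(1).tolist()) for i in range(1,n)])
s=bot.observe();p=np.array(s["position"]);yaw=s["tool_rot"][2]
zt=p[2]-.025+.008
for uv in([[378.3,272.0]],):
    h=ray(c,uv,zt-.001)[0];print("hole",h)
ty=np.array([np.sin(yaw),-np.cos(yaw)]);print("hole expected from TCP",p[:2]-.08*ty, "pin scene", ray(c,[[376,280.5]],.0475)[0])
corn=np.array([[310+(585-390)/3.5,190+248/2.5],[310+(707-390)/3.5,190+217/2.5]]);w=ray(c,corn,zt-.004);print("corners",w,np.linalg.norm(w[0]-w[1]), w.mean(0)[:2]+.105*ty)
```

```text
[(np.int32(23), [377.9, 271.3])]
hole [ 0.56357496 -0.07420581  0.07639235]
hole expected from TCP [ 0.56305167 -0.07288335] pin scene [ 0.56311486 -0.07369808  0.0475    ]
corners [[ 0.52489741 -0.09371761  0.07339235]
 [ 0.59619773 -0.10006679  0.07339235]] 0.07158245980946888 [0.57529371 0.00706717]
```

jog_arm:
  increments:
    - [0, 0, 0, 0, 0.02, 0.2, -1]
    - [0, 0, 0, 0, 0.02, 0.4, -1]
    - [0, 0, 0, 0, 0.02, 0.58, -1]
    - [0, 0, 0, 0, 0.02, 0.58, -1]
    - [0, 0, 0, 0, 0.02, 0.58, -1]
    - [0, 0, 0, 0, 0.02, 0.58, -1]

```text
time_s: 6.43
position: [0.5741, 0.0067, 0.0768]
tool_rot: [-3.141, -0.002, 3.0]
contact_force: [0.4, -0.2, -3.3]
opening: 0.0136
grasp_force: 40.0
```

jog_arm:
  increments:
    - [0, 0, 0, 0, 0, 0.05, -1]
    - [0, 0, 0, 0, 0, 0.1, -1]
    - [0, 0, 0, 0, 0, 0.13, -1]
    - [0, 0, 0, 0, 0, 0.15, -1]
    - [0, 0, 0, 0, 0, 0.15, -1]

```text
time_s: 6.85
position: [0.574, 0.0068, 0.0721]
tool_rot: [-3.141, -0.002, 3.0]
contact_force: [0.3, 0.9, -2.8]
opening: 0.014
grasp_force: 40.0
```

jog_arm:
  increments:
    - [0, 0, 0, 0, 0, 0.03, -1]
    - [0, 0, 0, 0, 0, 0.06, -1]
    - [0, 0, 0, 0, 0, 0.08, -1]
    - [0, 0, 0, 0, 0, 0.08, -1]
    - [0, 0, 0, 0, 0, 0.08, -1]

```text
time_s: 7.27
position: [0.574, 0.0067, 0.0698]
tool_rot: [-3.141, -0.002, 3.0]
contact_force: [0.2, 0.0, -3.5]
opening: 0.0137
grasp_force: 40.0
```

jog_arm:
  increments:
    - [0, 0, 0, 0, 0, 0.03, -1]
    - [0, 0, 0, 0, 0, 0.06, -1]
    - [0, 0, 0, 0, 0, 0.09, -1]
    - [0, 0, 0, 0, 0, 0.1, -1]
    - [0, 0, 0, 0, 0, 0.1, -1]

```text
time_s: 7.68
position: [0.574, 0.0067, 0.0667]
tool_rot: [-3.141, -0.002, 3.0]
contact_force: [-0.4, 0.0, -2.7]
opening: 0.0139
grasp_force: 40.0
```

Both pins look engaged: the underside is about 6 mm below the pin tops and there is no reaction force. I continue down in small steps.

jog_arm:
  increments:
    - [0, 0, 0, 0, 0, 0.04, -1]
    - [0, 0, 0, 0, 0, 0.08, -1]
    - [0, 0, 0, 0, 0, 0.12, -1]
    - [0, 0, 0, 0, 0, 0.15, -1]
    - [0, 0, 0, 0, 0, 0.15, -1]

```text
time_s: 8.1
position: [0.5739, 0.0068, 0.0621]
tool_rot: [-3.141, -0.002, 3.001]
contact_force: [0.4, -0.7, -1.9]
opening: 0.0137
grasp_force: 40.0
```

jog_arm:
  increments:
    - [0, 0, 0, 0, 0, 0.03, -1]
    - [0, 0, 0, 0, 0, 0.06, -1]
    - [0, 0, 0, 0, 0, 0.08, -1]
    - [0, 0, 0, 0, 0, 0.08, -1]

```text
time_s: 8.43
position: [0.574, 0.0068, 0.0598]
tool_rot: [-3.141, -0.002, 3.0]
contact_force: [0.1, -0.6, -3.7]
opening: 0.0136
grasp_force: 40.0
```

jog_arm:
  increments:
    - [0, 0, 0, 0, 0, 0.02, -1]
    - [0, 0, 0, 0, 0, 0.04, -1]
    - [0, 0, 0, 0, 0, 0.05, -1]
    - [0, 0, 0, 0, 0, 0.05, -1]

```text
time_s: 8.77
position: [0.574, 0.0067, 0.0584]
tool_rot: [-3.141, -0.002, 3.0]
contact_force: [-0.8, -1.0, -3.3]
opening: 0.0138
grasp_force: 40.0
```

jog_arm:
  increments:
    - [0, 0, 0, 0, 0, 0.02, -1]
    - [0, 0, 0, 0, 0, 0.03, -1]
    - [0, 0, 0, 0, 0, 0.03, -1]

```text
time_s: 9.02
position: [0.5741, 0.0067, 0.058]
tool_rot: [-3.141, -0.001, 3.0]
contact_force: [-2.5, 0.0, 4.5]
opening: 0.0136
grasp_force: 40.0
```

The template has landed on the rails at home height (TCP 0.058) with about 7 N. I release and retreat.

jog_arm:
  increments:
    - [0, 0, 0, 0, 0, 0, -0.7]
    - [0, 0, 0, 0, 0, 0, -0.4]
    - [0, 0, 0, 0, 0, 0, -0.2]
    - [0, 0, 0, 0, 0, 0, -0.2]
    - [0, 0, 0, 0, 0, 0, -0.2]
    - [0, 0, 0, 0, 0, 0, -0.2]
    - [0, 0, 0, 0, 0, 0, -0.2]
    - [0, 0, 0, 0, 0, 0, -0.2]

```text
time_s: 9.68
position: [0.5741, 0.0068, 0.0575]
tool_rot: [-3.141, -0.002, 3.0]
contact_force: [0.1, 0.5, -0.1]
opening: 0.0343
grasp_force: 0.0
```

jog_arm:
  increments:
    - [0, 0, 0, 0, 0, -0.3, -0.2]
    - [0, 0, 0, 0, 0, -0.9, -0.2]
    - [0, 0, 0, 0, 0, -1.8, -0.2]
    - [0, 0, 0, 0, 0, -2.8, -0.2]
    - [0, 0, 0, 0, 0, -3.8, -0.2]
    - [0, 0, 0, 1, 1, -4, -0.2]
    - [0, 0, 0, 1, 2, -4, -0.2]
    - [0, 0, 0, 1, 3.3, -4, -0.2]
    - [0, 0, 0, 1, 4.6, -4, -0.2]
    - [0, 0, 0, 1, 5.9, -4, -0.2]
    - [0, 0, 0, 1, 7, -4, -0.2]
    - [0, 0, 0, 1, 7, -4, -0.2]

```text
time_s: 10.68
position: [0.5729, 0.2279, 0.1777]
tool_rot: [3.139, -0.002, 3.01]
contact_force: [-0.9, 1.6, -0.2]
opening: 0.0345
grasp_force: 0.0
```

Run:
```python
from h import *
from bench import bot,vision
print(bot.observe()["position"])
t=vision.get_image("top")["color"];c=vision.get_image("scene")["color"]
cv2.imwrite("pics/h2.png",np.hstack([cv2.resize(t[140:240,300:430],(390,300),interpolation=2),cv2.resize(c[190:330,310:420],(385,490),interpolation=2)[:300] if 0 else cv2.resize(c[205:335,310:420],(355,300),interpolation=2)]))
```

```text
[0.57294369 0.2279285  0.17765375]
```

View pics/h2.png

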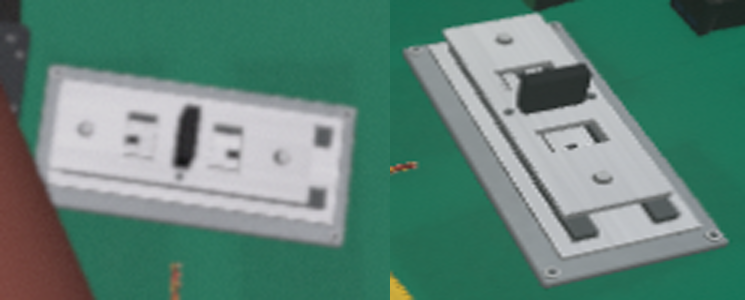

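Both pins stand up through the end holes (crop (86,129) and (281,157) in the top view). The plate lies flat on the rails, the gripper is clear, and nothing else has moved in these views.

```bash
python3 -c "
from bench import job
print(job.sign_off())"
```

```text
the job is handed in; nothing more can be done
None
```

The template is hung on both pins, flat on the rails and released, and the job is handed in at about 11 s of robot time; the sign-off gave no verdict.

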